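Draw the ruler out from under the bead organiser

ROBOT

A 6-joint arm with a two-finger parallel gripper is mounted at the origin on the work surface. World frame = base frame: x ahead of the robot, y to its left, z up, the work surface at z = 0. Lengths are in mm, angles in rad, forces in N, time in s.
With the tool pointing down it reaches from about 275 to 750 mm from the base axis. Payload 10.2 kg.
Tool frame: the origin (TCP) lies between the finger pads; the fingertips stand 8 mm ahead of it and the grasp point (between the pads) lies 11 mm behind it; z points along the fingers, x is the direction in which the jaws open and shut, and the axes are right-handed (so a half turn about z gives the same grasp; the last joint's range is limited). The gripper opens to 85 mm and grips with 20 to 120 N. Pads are 22 mm wide; open, the fingers measure 114 mm over their backs; the gripper's body (76 mm by 85 mm) begins 54 mm behind the grasp point. The pads swing forward as they close: fully open they stand 13 mm farther back than shut.
Start: joints at [-1.403, 0.313, 1.498, -0, 1.331, -0.223], TCP at [199.975, -485.429, 239.294] pointing down, gripper open.
Joint ranges: [-2.94, 2.94], [-0.97, 2.17], [0.19, 2.56], [-1.23, 4.37], [0.02, 3.11], [-2.88, 2.88]. Speed limits (rad/s): [2.39, 2.39, 3.01, 3.14, 3.14, 3.14].

INTERFACE

Orientations are given as a unit quaternion [w, x, y, z].
In Python, from rig import sense, eyes, ctrl gives the robot as it stands.
- The arm moves only by the tool move_arm, never from a script. Its argument "rows" is a list that holds one entry, the list of rows, each a list of 5 numbers: the shift along the tool's x, y, z in mm, then the turn about the tool's z in units of 6 degrees (1.0 is 6 degrees), then the gripper command: -1 is shut, 1 is fully open, values between are in proportion. In form: [[[dx, dy, dz, roll, jaw], ...]]. A call has 1 to 12 rows; each row is the pose to reach, as a shift and turn from the pose measured when the call began, along the tool's axes at that moment; what a row does not reach only later rows make up. A row lasts 1/8 s, in which the tool goes at most 62.5 mm and 10.7 degrees, less where a joint would pass 70% of its speed; a pose out of reach is approached as far as the arm can. A call with a gripper value outside its range is refused whole. The fingers move at their own pace and stop on an object; "squeeze" is the grip in N (left out, the last holds). Time passes only in rows, so rows that repeat a pose let the fingers close. It gives the time, the measured TCP pose, the force and the opening at its end, in the units of the state.
- sense(): the state, without advancing time (a new reading comes with each control period).
- eyes.capture(name): name is "scene" or "top" or "wrist"; returns a dict with "color" (420x560x3 uint8, blue, green, red), "vertical_fov" (degrees; the focal length in pixels is half the picture's height over the tangent of half this angle, whatever the lens; pixels are square), "cx", "cy" (the principal point, pixels), "xyz" and "attitude" of the camera in the world. Camera axes: x right, y down, z forward; pixel columns grow to the right and rows downward; lengths in mm; the calibration is good to about 2 mm. A picture is of the moment at which its call begins. There is no depth.
- ctrl.finish_job(): hands the job in, once; it reports no verdict.
The state is a dict: "time_s": time; "joints": joint angles; "dq": joint speeds; "tau": joint torques, N m; "eef_pos": TCP position; "ee_rot": TCP orientation; "force": force on the tool from outside, world axes, zero at the start; "wrist_torque": the same for the moment, N m; "grip_width": opening from 0.0 (shut) to 1.0 (fully open).
Only numpy, scipy, OpenCV 4.12 (cv2) and the standard library are available. Lean on these libraries where they do the work, as an engineer would, in place of code of your own. Each camera call takes 0.05 s, during which the arm holds its last target. There are 200 camera calls.

TASK

Slide the yellow ruler by its black grip all the way out from under the two purple bead trays, straight out through the gap in the pine cradle, and leave it lying flat on the table in front of the gap, wholly clear of the cradle. The two trays must stay stacked and settle level inside the cradle; do not tip them over or lift them off. Leave the blue ceramic tea holder alone.

Things in the scene. Friction and masses are not known exactly. Their poses are not given: they have to be found in the camera images.
- ruler: Yellow ruler 200 (x) x 60 (y) x 6 mm, flat on the table under the trays; slides with a few N. Origin: centre of underside. Black grip block on top, centred 78 mm towards -x: 44 long (x), 16 wide (y), top 46 mm above the table. Draw along -x, out of the cradle's gap; its +x end starts about 50 mm past the trays' centre, so 135 mm or more clears the cradle. A green twin elsewhere is to be left.
- tray_low: Lower bead tray, closed translucent purple box 110 x 110 x 30 mm, 250 g, on the ruler; it drops 6 mm when the ruler is out. Origin: centre of underside; x along the ruler's x. Around it a fixed bottomless pine cradle: walls 24 high, 12 thick, 120 mm square inside (5 mm play each side), with an 80 mm gap mid-wall on the grip side; the rest of that wall holds the trays back.
- tray_up: Upper bead tray, same as the lower (110 x 110 x 30 mm, about 250 g), standing loose on it; its top is 66 mm above the table at the start. Origin: centre of its underside, z up.
- tea_holder: Blue ceramic tea glass holder, a mug shape of 76 mm diameter and 65 mm height with a handle at its +y, standing on the table. Origin: centre of its underside. A bystander.
Things that resemble listed ones, but are neither listed nor needed, are in the scene too. What is meant by the ruler is not grey, and is the larger of those in its own colour. Leave any turquoise look-alike of the tray_low alone.

How it is judged:
By the outcome, as a careful person would: the job done as asked, in the order asked, and still so for the second after the job is handed in, with the robot touching nothing.
It also fails if it takes over 35 s, if anything falls off the work surface, if the arm or the gripper's body presses on something with over 40 N, if the wrist force passes 120 N, or if a joint passes its speed limit or range.

## Working session

There is one attempt and no reset: what is moved stays moved. The work goes in short steps, Python scripts to look and compute and a tool call to move; the robot and the scene stay as the last step left them, time stands still between calls to the robot, and variables do not carry over. Pictures are saved under pics/ and viewed, about 8 in all and at most 12, crops included, and the job is handed in when it is done.

Besides the shell and the picture viewer there is one more tool, called after "Request:" by a JSON object that holds its "fn" and its "kwargs". move_arm: Moves the arm, as the interface text tells. Its arguments: {"type":"object","properties":{"rows":{"type":"array","items":{"type":"array","items":{"type":"array","items":{"type":"number"}}}},"squeeze":{"type":"number"}},"required":["rows"]}

```bash
mkdir -p pics; cat > h.py <<'E'
import numpy as np, cv2
from rig import sense, eyes, ctrl
from scipy.spatial.transform import Rotation as R
def rot(a):
    a=np.array(a,float)
    return a if a.shape==(3,3) else R.from_quat(a[[1,2,3,0]]).as_matrix()
def px2w(c,u,v,z):
    f=210/np.tan(np.radians(c["vertical_fov"])/2)
    d=rot(c["attitude"])@np.array([(u-c["cx"])/f,(v-c["cy"])/f,1])
    o=np.array(c["xyz"],float); return o+d*(z-o[2])/d[2]
def w2px(c,p):
    f=210/np.tan(np.radians(c["vertical_fov"])/2)
    q=rot(c["attitude"]).T@(np.array(p,float)-np.array(c["xyz"],float)); return q[:2]/q[2]*f+[c["cx"],c["cy"]]
E
python3 - <<'E'
from h import *
import pickle
for n in("top","scene"):
    c=eyes.capture(n); cv2.imwrite(f"pics/{n}0.png",cv2.resize(c["color"],None,fx=1.4,fy=1.4)); pickle.dump(c,open(n+"0.pkl","wb"))
    print({k:c[k] for k in c if k!="color"})
print(sense())
E
```

```text
{'vertical_fov': 43.88421552985575, 'cx': 278.2408962797525, 'cy': 216.83637825526515, 'xyz': array([ 391.47548689,    2.69960547, 1350.6164149 ]), 'attitude': array([-0.02342661,  0.71442066, -0.69849084,  0.03413008])}
{'vertical_fov': 48.97730391493612, 'cx': 284.1895448358424, 'cy': 206.53028285019738, 'xyz': array([1255.72466039, -427.48475957,  760.26463058]), 'attitude': array([-0.36445296,  0.79247821,  0.43882783, -0.21582969])}
{'time_s': 0.1, 'joints': array([-1.40336177e+00,  3.13380107e-01,  1.49832018e+00, -1.17172412e-05,
        1.33098436e+00, -2.23376241e-01]), 'dq': array([-5.50835542e-06, -3.45058405e-03, -2.21948508e-03, -1.72402303e-04,
       -4.08454951e-05,  5.29043536e-04]), 'tau': array([ 2.83941379e-03, -4.12902260e+01, -2.60142410e+01, -1.63462992e-04,
        3.05597183e-03,  8.19463708e-06]), 'eef_pos': array([ 199.95548557, -485.21102538,  238.8148338 ]), 'ee_rot': array([-3.92815020e-04,  8.30945356e-01, -5.56353770e-01, -3.79263994e-04]), 'force': array([0.48889525, 0.79916597, 0.04433309]), 'wrist_torque': array([ 0.04001845, -0.03964563, -0.0651813 ]), 'grip_width': 0.9998075370411964}
```

View pics/top0.png

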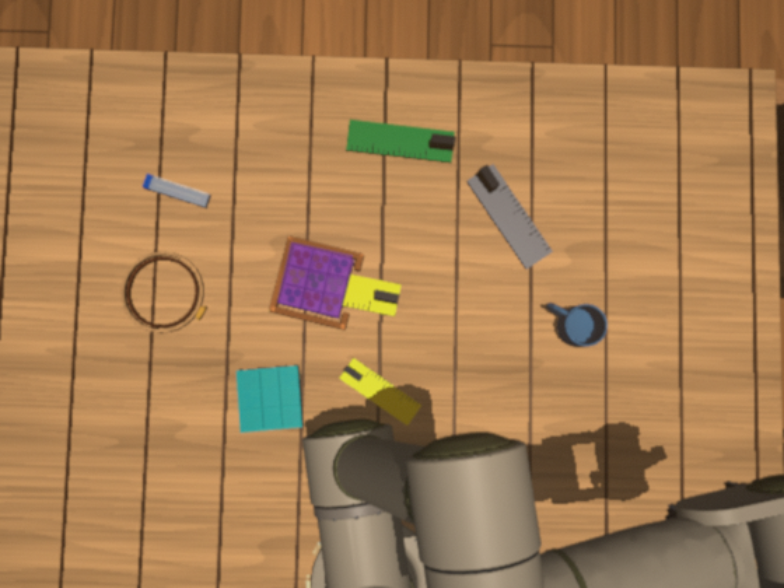

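View pics/scene0.png

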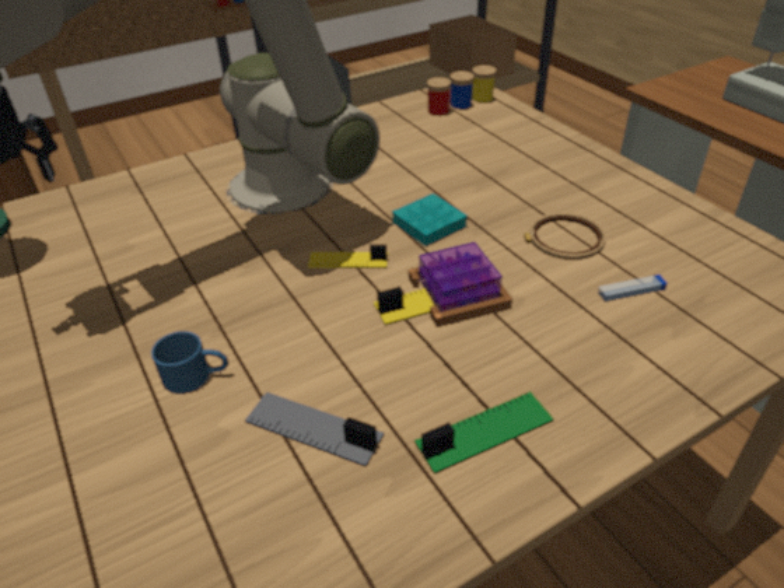

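The top view shows the yellow ruler's grip at about (386,297) in the 1.4x picture and the trays in the cradle at (317,281), with the gap facing image right (-y). The mug at (580,325) is well clear, and the small yellow ruler at (380,390) is the look-alike.

```bash
python3 - <<'E'
from h import *
import pickle
c=pickle.load(open("top0.pkl","rb")); im=c["color"]; hsv=cv2.cvtColor(im,cv2.COLOR_BGR2HSV)
def blob(lo,hi,box,z,name):
    m=cv2.inRange(hsv,lo,hi); k=np.zeros_like(m); x0,y0,x1,y1=[int(t/1.4) for t in box]; k[y0:y1,x0:x1]=1; m*=k
    n,l,s,_=cv2.connectedComponentsWithStats(m); i=1+s[1:,4].argmax()
    p=np.argwhere(l==i)[:,::-1].astype(float)
    w=np.array([px2w(c,u,v,z)[:2] for u,v in p]).astype(np.float32)
    r=cv2.minAreaRect(w); print(name,s[i,4],w.mean(0),r); print(cv2.boxPoints(r).round(1).tolist())
blob((24,120,120),(34,255,255),(335,265,410,325),6,"yellow")
blob((0,0,0),(180,255,70),(365,280,405,310),46,"grip")
blob((125,60,30),(165,255,255),(265,230,370,335),66,"tray")
E
```

```text
yellow 780 [517.551    20.64298] ((517.0781860351562, 17.607501983642578), (98.92559814453125, 61.71628952026367), 79.93612670898438)
[[478.1000061035156, -25.700000762939453], [538.7999877929688, -36.5], [556.0999755859375, 60.900001525878906], [495.29998779296875, 71.69999694824219]]
grip 3 [507.4037     2.502288] ((507.4037170410156, 2.502263069152832), (1.344829797744751e-05, 5.024024963378906), 1.3362212181091309)
[[507.29998779296875, 5.0], [507.5, -0.0], [507.5, -0.0], [507.29998779296875, 5.0]]
tray 2041 [536.58936  117.401855] ((537.1473388671875, 117.65011596679688), (113.30748748779297, 112.7229995727539), 77.25434112548828)
[[469.70001220703125, 74.80000305175781], [579.5999755859375, 50.0], [604.5999755859375, 160.5], [494.70001220703125, 185.3000030517578]]
```

Request:
{"fn": "move_arm", "kwargs": {"rows": [[[-321,-470,40,-9.3,0.2],[-321,-470,40,-9.3,0.2],[-321,-470,40,-9.3,0.2],[-321,-470,40,-9.3,0.2],[-321,-470,40,-9.3,0.2],[-321,-470,40,-9.3,0.2],[-321,-470,40,-9.3,0.2],[-321,-470,40,-9.3,0.2],[-321,-470,40,-9.3,0.2],[-321,-470,40,-9.3,0.2],[-321,-470,40,-9.3,0.2],[-321,-470,40,-9.3,0.2]]], "squeeze": 40}}

```text
time_s: 1.6
eef_pos: [511.8, -10.4, 199.3]
ee_rot: [-0.0, 0.995, -0.104, -0.0]
force: [-0.2, 0.3, -0.5]
grip_width: 0.602
```

```bash
python3 - <<'E'
from h import *
import pickle
s=sense(); print(s["time_s"],s["eef_pos"],rot(s["ee_rot"]).round(3).tolist(),s["grip_width"],np.abs(s["dq"]).max())
c=eyes.capture("wrist"); cv2.imwrite("pics/w1.png",cv2.resize(c["color"],None,fx=1.4,fy=1.4)); pickle.dump(c,open("w1.pkl","wb"))
E
```

```text
1.6 [511.80429782 -10.43880604 199.3422641 ] [[0.979, -0.206, -0.0], [-0.206, -0.979, 0.001], [-0.001, -0.001, -1.0]] 0.6016392662600575 0.0055870388141777295
```

View pics/w1.png

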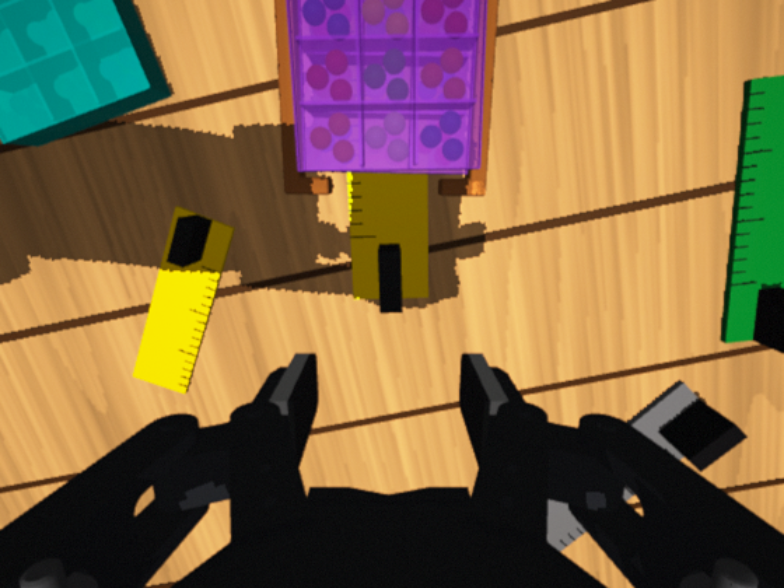

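The wrist picture shows the grip at (378–402, 244–312), ruler edges at columns 351/429, tray front edge at row 172 and gap sides at 331/440. All are nearly aligned with the tool.

```bash
python3 - <<'E'
from h import *
import pickle
c=pickle.load(open("w1.pkl","rb")); P=lambda u,v,z:px2w(c,u/1.4,v/1.4,z)[:2].round(1)
print(c["xyz"],c["cx"]*1.4,c["cy"]*1.4)
for n,u,v,z in [("grip near L",379,312,46),("grip near R",402,312,46),("grip far L",378,244,46),("grip far R",400,244,46),
 ("rul nearL",353,298,6),("rul nearR",428,298,6),("rul farL",350,175,6),("rul farR",429,175,6),
 ("gap L",331,180,24),("gap R",440,180,24),("cradle L near",287,192,24),("cradle R near",485,192,24),("cradle L far",279,0,24),("cradle R far",496,0,24),
 ("tray L",298,172,66),("tray R",481,172,66),]: print(n,P(u,v,z))
hsv=cv2.cvtColor(c["color"],cv2.COLOR_BGR2HSV); g=cv2.inRange(hsv,(0,0,0),(180,255,45))
n,l,s,_=cv2.connectedComponentsWithStats(g); i=l[int(275/1.4),int(390/1.4)]; p=np.argwhere(l==i)[:,::-1]
r=cv2.minAreaRect(p.astype(np.float32)); print(s[i],r,[P(a*1.4,b*1.4,46) for a,b in cv2.boxPoints(r)])
E
```

```text
[525.44578775  54.62728667 334.17678435] 388.10225402402244 299.6516025768554
grip near L [501.  -30.4]
grip near R [517.1 -33.8]
grip far L [510.7  17.2]
grip far R [525.4  14.1]
rul nearL [479.7 -26.4]
rul nearR [538.8 -38.9]
rul farL [499.2  66.6]
rul farR [556.8  54.4]
gap L [486.7  65.4]
gap R [562.1  49.5]
cradle L near [454.1  63.9]
cradle R near [592.   34.8]
cradle L far [480.9 179.4]
cradle R far [616.3 150.9]
tray L [473.4  72.6]
tray R [582.3  49.6]
[270 174  17  49 737] ((278.052490234375, 198.12733459472656), (48.16849136352539, 15.314614295959473), 88.15238952636719) [array([510.3,  17.2]), array([524.7,  14.7]), array([516.6, -32.8]), array([501.6, -30.1])]
```

Request:
{"fn": "move_arm", "kwargs": {"rows": [[[1.5,0,60,-0.1,0.2],[1.5,0,110,-0.1,0.2],[1.5,0,150,-0.1,0.2],[1.5,0,170,-0.1,0.2],[1.5,0,179,-0.1,0.2],[1.5,0,179,-0.1,0.2],[1.5,0,179,-0.1,-1],[1.5,0,179,-0.1,-1],[1.5,0,179,-0.1,-1],[1.5,0,179,-0.1,-1],[1.5,0,179,-0.1,-1],[1.5,0,179,-0.1,-1]]], "squeeze": 40}}

```text
time_s: 3.15
eef_pos: [513.5, -10.8, 21.3]
ee_rot: [-0.0, 0.995, -0.098, 0.0]
force: [-1.9, 0.0, 4.3]
grip_width: 0.186
```

Request:
{"fn": "move_arm", "kwargs": {"rows": [[[0,2,0,0,-1],[0,5,0,0,-1],[0,9,0,0,-1],[0,13,0,0,-1],[0,18,0,0,-1],[0,23,0,0,-1],[0,28,0,0,-1],[0,33,0,0,-1],[0,38,0,0,-1],[0,43,0,0,-1],[0,48,0,0,-1],[0,50,0,0,-1]]]}}

```text
time_s: 4.65
eef_pos: [503.8, -59.2, 21.3]
ee_rot: [-0.001, 0.995, -0.098, 0.0]
force: [2.3, 9.7, -0.7]
grip_width: 0.181
```

```bash
python3 - <<'E'
from h import *
c=eyes.capture("wrist"); cv2.imwrite("pics/w2.png",cv2.resize(c["color"],None,fx=1.4,fy=1.4))
print(sense()["force"])
E
```

```text
[0.94739872 7.27521602 0.07133519]
```

View pics/w2.png

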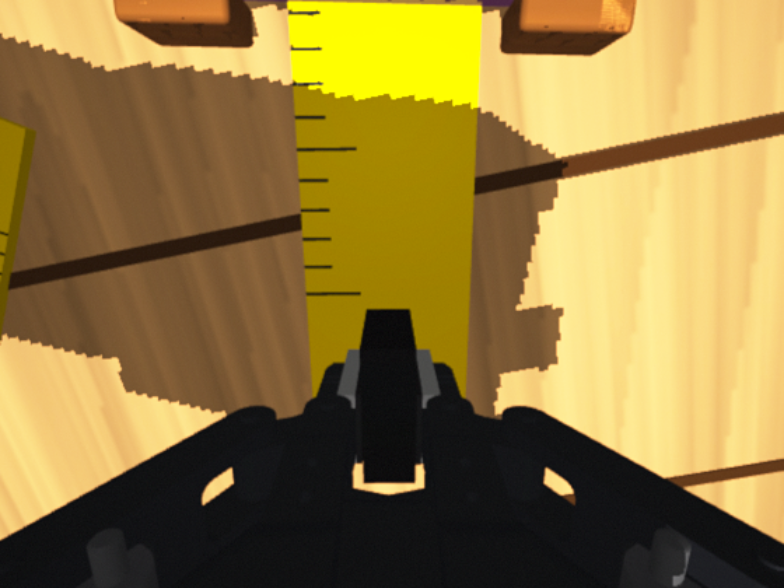

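The ruler is coming out squarely: edges at columns 290/482 against gap posts at 252/503. I'll bias 2 mm left and keep going.

Request:
{"fn": "move_arm", "kwargs": {"rows": [[[0,3,0,0,-1],[-1,8,0,0,-1],[-1,13,0,0,-1],[-2,18,0,0,-1],[-2,23,0,0,-1],[-2,28,0,0,-1],[-2,33,0,0,-1],[-2,38,0,0,-1],[-2,43,0,0,-1],[-2,47,0,0,-1],[-2,51,0,0,-1],[-2,55,0,0,-1]]]}}

```text
time_s: 6.2
eef_pos: [491.1, -113.1, 21.3]
ee_rot: [-0.001, 0.995, -0.098, 0.0]
force: [0.9, 3.0, 0.9]
grip_width: 0.186
```

Request:
{"fn": "move_arm", "kwargs": {"rows": [[[0,4,0,0,-1],[0,8,0,0,-1],[0,13,0,0,-1],[0,18,0,0,-1],[0,23,0,0,-1],[0,28,0,0,-1],[0,33,0,0,-1],[0,38,0,0,-1],[0,44,0,0,-1],[0,50,0,0,-1],[0,55,0,0,-1],[0,55,0,0,-1]]]}}

```text
time_s: 7.7
eef_pos: [480.3, -167.8, 21.4]
ee_rot: [-0.0, 0.995, -0.098, 0.001]
force: [-1.0, -2.7, 2.4]
grip_width: 0.179
```

```bash
python3 - <<'E'
from h import *
for n in("wrist","scene"):
    c=eyes.capture(n); cv2.imwrite(f"pics/{n}3.png",cv2.resize(c["color"],None,fx=1.4,fy=1.4))
print(sense()["force"])
E
```

```text
[-0.59662814 -3.21829575  4.64315392]
```

View pics/wrist3.png

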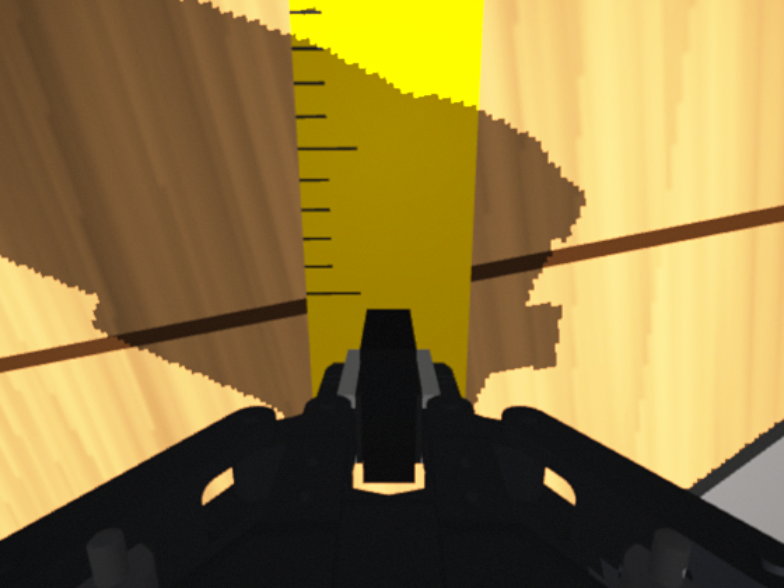

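Ruler is drawn about 160 mm and held straight. Next: release and rise.

Request:
{"fn": "move_arm", "kwargs": {"rows": [[[0,0,0,0,0.1],[0,0,0,0,0.1],[0,0,0,0,0.1],[0,0,0,0,0.1],[0,0,-10,0,0.1],[0,0,-40,0,0.1],[0,0,-90,0,0.1],[0,0,-140,0,0.1],[0,0,-180,0,0.1],[0,0,-200,0,0.1],[0,0,-200,0,0.1]]]}}

```text
time_s: 9.18
eef_pos: [480.5, -167.9, 223.0]
ee_rot: [0.0, 0.995, -0.098, 0.002]
force: [-0.5, -0.3, -0.8]
grip_width: 0.55
```

```bash
python3 - <<'E'
from h import *
import pickle
ims=[]
for n in("wrist","scene","top"):
    c=eyes.capture(n); pickle.dump(c,open(n+"4.pkl","wb")); ims.append(c["color"])
cv2.imwrite("pics/scene4.png",cv2.resize(ims[1][140:260,240:380],None,fx=5,fy=5,interpolation=cv2.INTER_CUBIC))
cv2.imwrite("pics/wrist4.png",cv2.resize(ims[0],None,fx=1.4,fy=1.4))
E
```

```text
(no output)
```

View pics/wrist4.png

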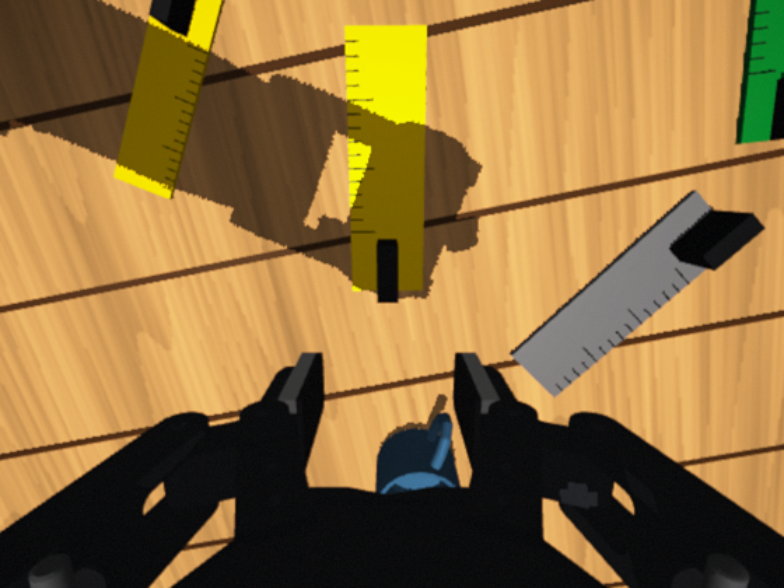

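View pics/scene4.png

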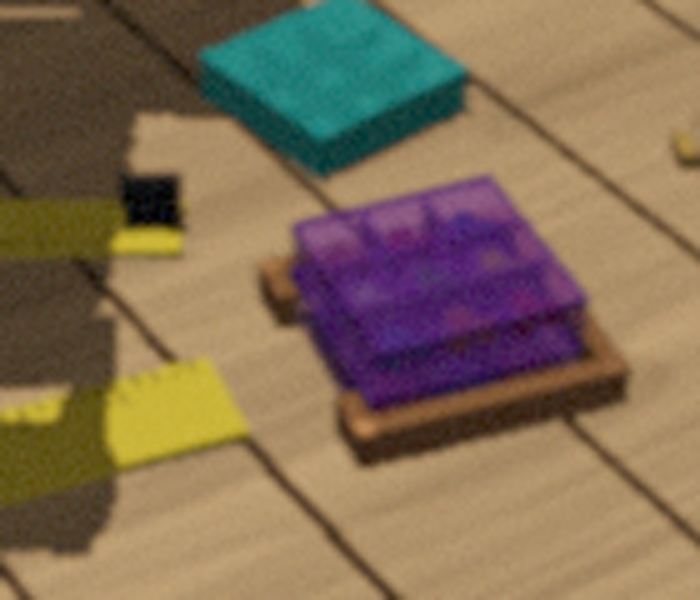

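The ruler lies flat, clear of the cradle and well short of the mug. The trays are in the cradle, but the upper one looks shifted, so I'll overlay model boxes to check that they are level.

```bash
cat > ov.py <<'E'
from h import *
import pickle
a=np.radians(78); ex=np.array([np.cos(a),np.sin(a)]); ey=np.array([-ex[1],ex[0]]); C=np.array([538,120.])
def box(c,im,S,o,ctr,z0,z1,h,col):
    q=[[(w2px(c,[*(ctr+sx*h*ex+sy*h*ey),z])-o)*S for sx,sy in((1,1),(1,-1),(-1,-1),(-1,1))] for z in(z0,z1)]
    for k in q: cv2.polylines(im,[np.int32(np.round(k))],True,col,1,cv2.LINE_AA)
    for i in range(4): cv2.line(im,tuple(np.int32(q[0][i])),tuple(np.int32(q[1][i])),col,1,cv2.LINE_AA)
def crop(n,x0,y0,x1,y1,S,up):
    c=pickle.load(open(n,"rb")); im=cv2.resize(c["color"][y0:y1,x0:x1],None,fx=S,fy=S,interpolation=cv2.INTER_CUBIC); o=np.array([x0,y0])
    box(c,im,S,o,C,0,24,72,(255,255,255)); box(c,im,S,o,C-5*ex,0,30,55,(0,255,0)); box(c,im,S,o,C-5*ex+up*ex,30,60,55,(0,255,255))
    return im
if __name__=="__main__":
    A=crop("scene4.pkl",285,165,375,240,8,0); cv2.imwrite("pics/ov.png",A)
    c=pickle.load(open("top4.pkl","rb")); hsv=cv2.cvtColor(c["color"],cv2.COLOR_BGR2HSV)
    for n in("top0.pkl","top4.pkl"):
        d=pickle.load(open(n,"rb")); m=cv2.inRange(cv2.cvtColor(d["color"],cv2.COLOR_BGR2HSV),(125,60,30),(165,255,255))
        p=np.argwhere(m)[:,::-1]; p=p[(p[:,0]>180)&(p[:,0]<265)&(p[:,1]>160)&(p[:,1]<240)]
        r=cv2.minAreaRect(np.array([px2w(d,u,v,60)[:2] for u,v in p]).astype(np.float32)); print(n,r)
E
python3 ov.py
```

```text
top0.pkl ((537.8278198242188, 118.18701171875), (113.83670806884766, 113.24951934814453), 77.25434112548828)
top4.pkl ((537.070556640625, 114.46211242675781), (115.50340270996094, 113.38211822509766), 77.97233581542969)
```

View pics/ov.png

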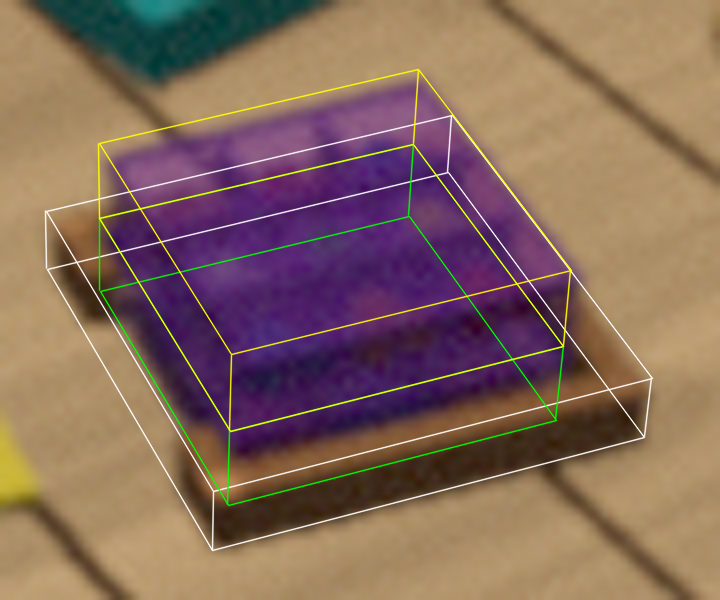

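Request:
{"fn": "move_arm", "kwargs": {"rows": [[[0,-50,0,0,0.1],[0,-100,0,0,0.1],[0,-150,0,0,0.1],[0,-190,0,0,0.1],[0,-210,0,0,0.1],[0,-210,0,0,0.1],[0,-210,0,0,0.1]]]}}

```text
time_s: 10.2
eef_pos: [520.5, 37.8, 220.1]
ee_rot: [-0.001, 0.995, -0.098, -0.001]
force: [-0.3, -0.4, -0.6]
grip_width: 0.549
```

```bash
python3 - <<'E'
from h import *
import pickle, ov
c=eyes.capture("wrist"); pickle.dump(c,open("w5.pkl","wb"))
cv2.imwrite("pics/w5.png",ov.crop("w5.pkl",0,0,560,420,1.4,0))
E
```

```text
(no output)
```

View pics/w5.png

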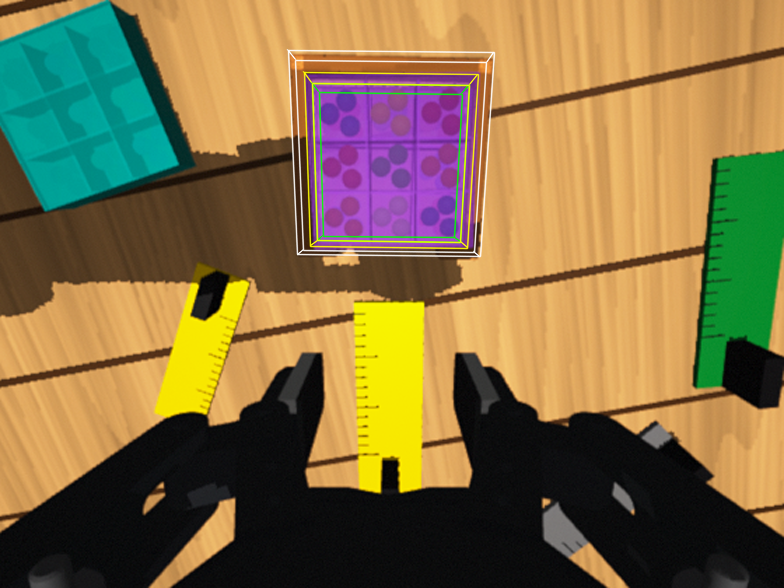

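The box model fits both trays and the cradle: stacked, level and inside. The ruler's end, at row 302, is clear of the cradle front at row 256. I'm handing in.

```bash
python3 -c "
from h import *
print(sense()['force'],np.abs(sense()['dq']).max()); print(ctrl.finish_job())"
```

```text
[ 0.43160658 -0.78329102 -0.53765728] 0.003997294727506238
the job is handed in; nothing more can be done
None
```

The yellow ruler is out from under the trays and the job is handed in at about 10 s of the 35 s allowed. I gripped the ruler by its black block and drew it about 160 mm straight out through the gap. I then released it and raised the arm clear.

- **Ruler:** the last wrist picture shows it lying flat in front of the gap, roughly 30 mm clear of the cradle.
- **Trays:** they are still stacked inside the cradle, and a model drawn for level trays fits them closely in that picture.
- **Forces:** the highest reading after any move was about 10 N, near the middle of the pull.
- **Other objects:** the tea holder, the look-alikes and the turquoise tray were not touched.

One check did not quite agree. In the scene view the upper tray sits about 3–4 mm off the model, probably from calibration error or a small shift on the lower tray. The top and wrist views show no tilt.

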